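# Crack open the stuck lid of a vacuum drying box and hold it ajar

### The arm

A 6-joint arm with a two-finger parallel gripper is mounted at the origin on a cart in front of the work surface, level with it; the furniture and walls round the work are solid. World frame = base frame: x ahead of the robot, y to its left, z up, the work surface at z = 0. Lengths are in m, angles in rad, forces in N, time in s.
With the tool pointing down it reaches from about 0.3 to 0.875 m from the base axis. Payload 6.4 kg.
Tool frame: the origin (TCP) lies at the very end of the fingers, on their centre line; the grasp point (between the pads) lies 19 mm behind it (ctrl.tcp_to_grasp is the distance from the TCP to the grasp point, in m); z points along the fingers, y is the direction in which the jaws open and shut (so a half turn about z gives the same grasp; the last joint's range is limited). The gripper opens to 85 mm and grips with 20 to 120 N. Pads are 22 mm wide; open, the fingers measure 114 mm over their backs; the gripper's body (76 mm by 85 mm) begins 54 mm behind the grasp point. The pads swing forward as they close: fully open they stand 13 mm farther back than shut.
Start: joints at [1.119, 0.181, 1.607, -0, 1.354, -0.206], TCP at [0.14, 0.558, 0.231] pointing down, gripper open.
Joint ranges: [-2.99, 2.99], [-0.89, 2.07], [0.3, 2.58], [-1.14, 4.28], [0, 2.63], [-3.12, 3.12]. Speed limits (rad/s): [2.57, 2.57, 3.01, 3.14, 3.14, 3.14].

### API

Orientations are given as a unit quaternion [w, x, y, z].
In Python, from bench import ctrl gives the robot as it stands. The module is installed in compiled form; this text tells all that it offers.
- The arm moves only by the tool drive_tool, never from a script. Its argument "deltas" is a list of rows, each an object with "slide": the shift along the tool's x, y, z as a fraction of full scale, a list of three; "delta_rot": the turn, a rotation vector about the tool's x, y, z as a fraction of full scale, a list of three; "hand": the opening, from 0 (shut) to 1 (fully open). In form: [{"slide": [tx, ty, tz], "delta_rot": [wx, wy, wz], "hand": hand}, ...]. A call has exactly 5 rows; each row shifts and turns the commanded pose from where the row before left it, along the tool's axes as they then stand; what a row does not reach is not made up. Full scale, the value 1, is 50 mm for a shift and 180 degrees for a turn. A row lasts 1/8 s, in which the tool goes at most 62.5 mm and 10.7 degrees, less where a joint would pass 70% of its speed; a pose out of reach is approached as far as the arm can. A call with a number of a shift or a turn outside -1 to 1 is refused whole. A call with a gripper value outside its range is refused whole. The fingers move at their own pace and stop on an object; the grip force is fixed at half the most. Time passes only in rows, so rows that do not move let the fingers close, or fill a call up. It gives the time, the measured TCP pose, the force and the opening at its end, in the units of the state.
- ctrl.get_obs(): the state, without advancing time (a new reading comes with each control period).
- ctrl.camera(name): name is "scene" or "top"; returns a dict with "frame" (480x640x3 uint8, red, green, blue), "mtx" (3x3 intrinsics, pixels), "dist" ([k1, k2, p1, p2, k3] as OpenCV has them; the pictures are not rectified), "R" (3x3) and "t" (3): a world point X has camera coordinates R X + t. Camera axes: x right, y down, z forward; pixel columns grow to the right and rows downward; lengths in m; the calibration is good to about 2 mm. A picture is of the moment at which its call begins. There is no depth.
- ctrl.hand_in(): hands the job in, once; it reports no verdict.
The state is a dict: "time_s": time; "q": joint angles; "dq": joint speeds; "joint_efforts": joint torques, N m; "eef_pos": TCP position; "eef_rot": TCP orientation; "wrist_force": force on the tool from outside, world axes, zero at the start; "torque": the same for the moment, N m; "opening": opening from 0.0 (shut) to 1.0 (fully open).
Only numpy, scipy, OpenCV 4.12 (cv2) and the standard library are available. Lean on these libraries where they do the work, as an engineer would, in place of code of your own. Each camera call takes 0.05 s, during which the arm holds its last target.

### The job

The bungs in the vacuum drying box that stands in the plotter's bed are dry: swing the box's hold-down bar up off the lid towards you and lower it gently onto its stop pins, without dropping it. Then take the lid by its knob, pull until the sticking seal lets go without letting the lid fly up, and hold the front edge of the lid about 25 mm open so that air gets in; finish like that, with the gripper still holding the lid by its knob. Leave the plotter's carriage, the loose bung, the tin mug and the try square where they are.

Things in the scene. Friction and masses are not known exactly. Their poses are not given: they have to be found in the camera images.
- drying_box: fixed aluminium box 190 (its x) x 160 (its y) x 85 mm high with a black rubber seal on its rim, standing on the bench inside the plotter's frame. Origin: centre of its underside; its -x side (gauge and brass vent cock) is the front and faces the robot, give or take its yaw; z up. The plotter's frame rails round it are 45 mm high
- lid: the box's lid, steel frame with a clear window, 0.45 kg, underside 89 mm and top 103 mm above the bench when shut, hinged along the back edge; let go when ajar it falls back to about 9 mm open, where its skirt rests on the seal lip. Origin on the hinge axis, x = 102 mm and z = 85 mm in the box frame; axes as the box's when shut
- lid_hinge (a joint): lid angle in rad, 0 shut, grows as the front edge rises (201 mm from the axis: 0.125 rad = 25 mm open). A rubber lip in the front wall grips a bead on the lid's skirt: at the knob it takes 13 to 21 N upward to break the seal, with the peak in the first 4 mm of knob travel; after 7 mm only the weight, 4 to 6 N, is left. The hold-down bar blocks the lid until swung off
- lid_knob (a point): centre of the lid's ball knob: black ball 30 mm across (its top 148 mm above the bench) on a stem 12 mm thick in the middle of the window; 30 mm above the lid's top, 106 mm in front of the hinge axis and 48 mm above it when shut (133 mm above the bench). Axes as the lid's
- lid_front (a point): middle of the lower front edge of the lid, 201 mm in front of the hinge axis; 89 mm above the bench when shut
- lid_axis (a point): fixed point in the middle of the lid's hinge axis, which runs along the box's y
- hold_down_bar: bail of two flat side arms and a round crossbar that lies over the lid's front rail with two rubber-footed screws; 0.22 kg; swings about the box's y. Origin in the middle of its pivot axis, x = -92 mm and z = 45 mm in the box frame; axes as the box's when clamped
- bar_hinge (a joint): bar angle in rad: 0 clamped over the lid, grows as the bar swings up and forward, away from the lid and down; 1.32 is the stop (arms on the rubber-sleeved stop pins). The pivot is lightly damped: below 0.12 rad the bar leans back on the lid, beyond it the bar falls forward if let go
- bar_grip (a point): middle of the bar's crossbar, round, 12 mm thick, bare over 100 mm along the box's y; 99 mm from the pivot axis. Clamped it is 12 mm behind and 98 mm above the pivot (143 mm above the bench, 40 mm above the lid, 76 mm in front of the lid's knob); on the stop 92 mm in front of and 36 mm above the pivot. Axes as the bar's
- bar_pivot (a point): fixed point in the middle of the bar's pivot axis, which runs along the box's y
- plotter_carriage (a joint): place of the plotter's beam (carriage) along y, m: beam top 93 mm and pen head top 121 mm above the bench; parked at the left end of its travel; slides if pushed; to be left alone
- loose_bung: bystander: loose wooden bung 45 mm wide, 40 mm tall, in the bed left of the beam; origin centre of underside
- mug: bystander: tin mug 84 mm wide, 104 mm tall, left of the plotter; origin centre of underside
- square: bystander: try square 180 x 110 mm lying right of the plotter

How it is judged:
On the way, in this order (a step that is already met when the one before it is completed fails the run):
1. the hold-down bar lies on its stop, the lid still shut (value of joint bar_hinge above 1.27 rad and velocity of joint bar_hinge below 0.3 rad/s and value of joint lid_hinge below 0.03 rad), for 0.2 s.
2. the seal is broken, the lid hangs from the fingers (value of joint lid_hinge above 0.06 rad and contact force between the fingers and lid above 1 N), for 0.2 s.
At the end, for the whole second after the job is handed in: The lid is held still by the fingers (contact force over 1 N) at 0.07 to 0.20 rad, that is 14 to 40 mm open at the front edge, clear of the seal lip and the bar; the hold-down bar lies on its stop (over 1.27 rad), no longer touched (value of joint lid_hinge between 0.07 and 0.2 rad and velocity of joint lid_hinge between -0.1 and 0.1 rad/s and contact force between the fingers and lid above 1 N and contact force between hold_down_bar and lid below 0.5 N and contact force between the fingers and hold_down_bar below 0.5 N and value of joint bar_hinge above 1.27 rad); the arm keeps its last pose, push and grip.
It fails at once if the hold-down bar is dropped or slammed onto its stop (value of joint bar_hinge above 1 rad and velocity of joint bar_hinge above 2.5 rad/s).
It fails at once if the lid flies up (more than 60 mm open) (value of joint lid_hinge above 0.3 rad).
It fails at once if the plotter's carriage is pushed (value of joint plotter_carriage above -0.125 m).
It fails at once if the loose bung, the mug or the try square is disturbed (distance of any of loose_bung, mug, square from where it was at the start of the episode above 0.02 m).
It also fails if it takes over 51 s, if anything falls off the work surface, if the arm or the gripper's body presses on something with over 40 N, if the wrist force passes 120 N, or if a joint passes its speed limit or range.

## Working session

There is one attempt and no reset: what is moved stays moved. The work goes in short steps, Python scripts to look and compute and a tool call to move; the robot and the scene stay as the last step left them, time stands still between calls to the robot, and variables do not carry over. Pictures are saved under pics/ and viewed, and the job is handed in when it is done.

Besides the shell and the picture viewer there is one more tool, called by a JSON object that holds its "op" and its "data", one argument or row to a line. drive_tool: Moves the arm, as the interface text tells. Its arguments: {"type":"object","properties":{"deltas":{"type":"array","items":{"type":"object","properties":{"slide":{"type":"array","items":{"type":"number"}},"delta_rot":{"type":"array","items":{"type":"number"}},"hand":{"type":"number"}}}}},"required":["deltas"]}

```bash
mkdir -p pics; cat > h.py <<'E'
import numpy as np,cv2
from bench import ctrl
def shot(n,tag):
    c=ctrl.camera(n); cv2.imwrite(f'pics/{tag}.png',c['frame'][:,:,::-1]); return c
def ray(c,u,v):
    p=cv2.undistortPoints(np.array([[[u,v]]],float),np.array(c['mtx']),np.array(c['dist']))[0,0]
    R=np.array(c['R']);t=np.array(c['t']); d=R.T@np.array([p[0],p[1],1]); return -R.T@t,d/np.linalg.norm(d)
def onz(c,u,v,z):
    o,d=ray(c,u,v); return o+d*(z-o[2])/d[2]
def proj(c,X):
    R=np.array(c['R']);r,_=cv2.Rodrigues(R)
    return cv2.projectPoints(np.array(X,float).reshape(-1,1,3),r,np.array(c['t'],float),np.array(c['mtx']),np.array(c['dist']))[0].reshape(-1,2)
E
python3 - <<'E'
from h import *
o=ctrl.get_obs()
for k,v in o.items(): print(k,np.round(v,3))
for n in('scene','top'):
    c=shot(n,n+'0'); print(n,-np.array(c['R']).T@np.array(c['t']))
E
```

```text
time_s 0.0
q [ 1.119  0.182  1.608  0.     1.354 -0.206]
dq [ 0.    -0.001  0.002  0.001  0.001  0.002]
joint_efforts [-1.0000e-03 -4.4487e+01 -3.5134e+01 -0.0000e+00  9.0000e-03  0.0000e+00]
eef_pos [0.14  0.557 0.23 ]
eef_rot [-0.     0.123  0.992 -0.001]
wrist_force [-0.767 -0.588 -0.412]
torque [0.031 0.037 0.036]
opening 1.001
scene [-0.34079086 -0.62509077  1.156879  ]
top [ 0.38412613 -0.097069    1.26118058]
```

View pics/scene0.png

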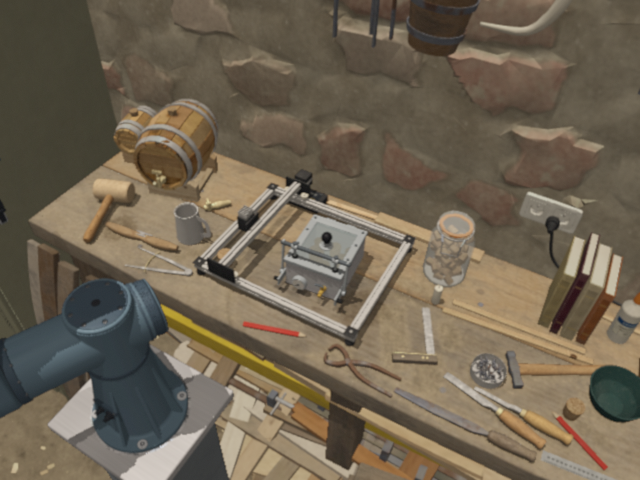

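View pics/top0.png

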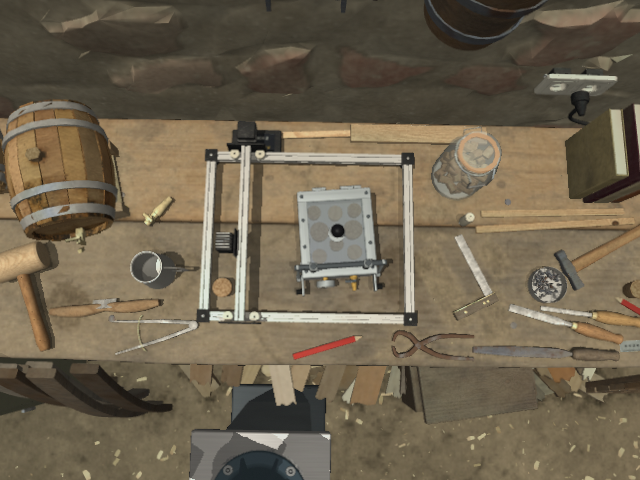

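```bash
python3 - <<'E'
from h import *
for n,(x,y,w,h) in (('scene',(260,200,130,110)),('top',(280,170,120,130))):
    c=shot(n,n+'1'); f=c['frame'][y:y+h,x:x+w,::-1]
    cv2.imwrite(f'pics/{n}z.png',cv2.resize(f,None,fx=5,fy=4.5,interpolation=cv2.INTER_CUBIC)) if 0 else cv2.imwrite(f'pics/{n}z.png',cv2.resize(f,None,fx=4.5,fy=4.5,interpolation=cv2.INTER_CUBIC))
    g=c['frame'].max(2); m=(g<60).astype(np.uint8); 
    N,l,s,ce=cv2.connectedComponentsWithStats(m)
    for i in range(1,N):
        if s[i,4]>15 and x<ce[i][0]<x+w and y<ce[i][1]<y+h: print(n,s[i],ce[i],onz(c,*ce[i],0.133))
E
```

```text
scene [288 201  30  13  80] [302.6875 207.2   ] [ 0.66644317 -0.04679552  0.133     ]
scene [322 233   9  11  77] [326.18181818 237.74025974] [ 0.59174672 -0.16289224  0.133     ]
scene [298 290   7   4  18] [300.66666667 291.44444444] [ 0.3964955 -0.1979816  0.133    ]
scene [336 298   8   5  28] [339.92857143 300.42857143] [ 0.41997586 -0.29338475  0.133     ]
top [331 224  13  13 130] [337.28461538 230.24615385] [ 0.59501352 -0.16386636  0.133     ]
top [376 240   3   8  19] [376.84210526 243.36842105] [ 0.56778059 -0.24940028  0.133     ]
top [377 252   4   9  27] [378.40740741 256.25925926] [ 0.53981132 -0.25261475  0.133     ]
top [381 259  12  14  44] [386.90909091 264.18181818] [ 0.52300349 -0.27077472  0.133     ]
top [377 277   8  12  52] [379.48076923 283.94230769] [ 0.48042428 -0.25457782  0.133     ]
top [296 288   6   6  27] [298.92592593 290.92592593] [ 0.46278818 -0.08352301  0.133     ]
```

```bash
ls pics
```

```text
scene0.png
scene1.png
scenez.png
top0.png
top1.png
topz.png
```

View pics/topz.png

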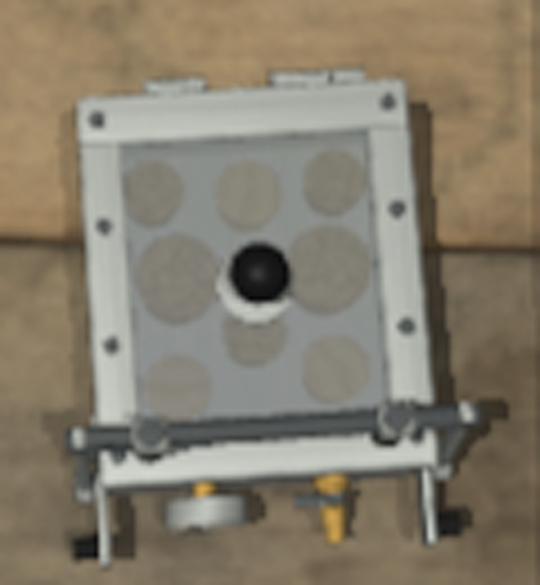

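View pics/scenez.png

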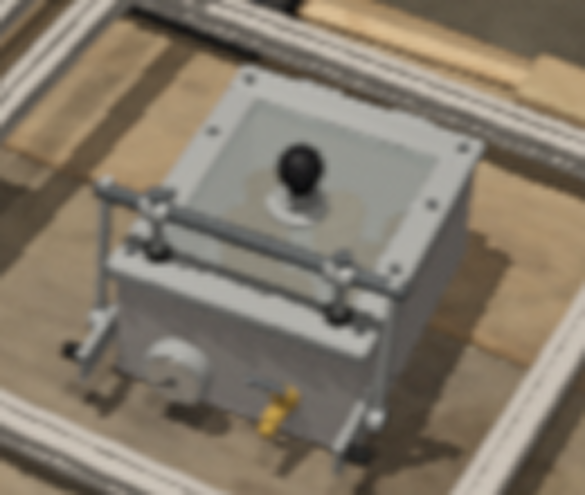

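```bash
python3 - <<'E'
from h import *
c=ctrl.camera('top')
P=lambda u,v,z:onz(c,280+u/4.5,170+v/4.5,z)
a=P(76,438,.143);b=P(470,412,.143);print(a,b,np.linalg.norm(a-b))
d=a-b;print('yaw bar',np.arctan2(-d[0],d[1]), (a+b)/2)
for p,q in(((82,102),(404,83)),((105,488),(438,463)),((82,102),(105,488)),((404,83),(438,463)),((80,438),(468,413))):
    A=P(*p,.103);B=P(*q,.103);print(A,B,np.arctan2((A-B)[1],(A-B)[0]),np.linalg.norm(A-B))
c2=ctrl.camera('scene')
o1,d1=ray(c,337.3,230.2);o2,d2=ray(c2,326.2,237.7)
s=np.linalg.lstsq(np.c_[d1,-d2],o2-o1,rcond=None)[0];print('knob',o1+s[0]*d1,o2+s[1]*d2)
S=lambda u,v,z:onz(c2,260+u/4.5,200+v/4.5,z)
A=S(106,187,.143);B=S(398,289,.143);print(A,B,(A+B)/2,np.arctan2((A-B)[1],(A-B)[0]))
E
```

```text
[ 0.51181015 -0.07836103  0.143     ] [ 0.52729954 -0.26402982  0.143     ] 0.18631377076238814
yaw bar 0.08323210502427596 [ 0.51955484 -0.17119543  0.143     ]
[ 0.68493068 -0.07725056  0.103     ] [ 0.69777961 -0.23827919  0.103     ] 1.650420427089098 0.16154044854023458
[ 0.49223981 -0.09225428  0.103     ] [ 0.50714127 -0.2541834   0.103     ] 1.6625624875548373 0.1626133216323556
[ 0.68493068 -0.07725056  0.103     ] [ 0.49223981 -0.09225428  0.103     ] 0.07770742296339377 0.19327411819398116
[ 0.69777961 -0.23827919  0.103     ] [ 0.50714127 -0.2541834   0.103     ] 0.08323330927909167 0.19130059689137463
[ 0.51641175 -0.07963914  0.103     ] [ 0.5319124  -0.26901786  0.103     ] 1.652464317763467 0.19001202111440463
knob [ 0.59545566 -0.16400663  0.13118173] [ 0.59393753 -0.16185459  0.13077034]
[ 0.51318263 -0.0776511   0.143     ] [ 0.52734334 -0.26132057  0.143     ] [ 0.52026298 -0.16948584  0.143     ] 1.6477429862102753
```

{"op": "drive_tool", "data": {
  "deltas": [
    {"slide": [0, 0, -0.1], "delta_rot": [0, 0, 0.0395], "hand": 0.5},
    {"slide": [0, 0, -0.1], "delta_rot": [0, 0, 0.0395], "hand": 0.5},
    {"slide": [0, 0, -0.1], "delta_rot": [0, 0, 0.0395], "hand": 0.5},
    {"slide": [0, 0, -0.1], "delta_rot": [0, 0, 0.0395], "hand": 0.5},
    {"slide": [0, 0, 0], "delta_rot": [0, 0, 0.0395], "hand": 0.5}
  ]
}}

```text
time_s: 0.92
eef_pos: [0.14, 0.5579, 0.2517]
eef_rot: [0.0, 0.422, 0.907, 0.0]
wrist_force: [0.0, -1.0, -0.3]
opening: 0.501
```

{"op": "drive_tool", "data": {
  "deltas": [
    {"slide": [0, 0, 0], "delta_rot": [0, 0, 0.0395], "hand": 0.5},
    {"slide": [0, 0, 0], "delta_rot": [0, 0, 0.0395], "hand": 0.5},
    {"slide": [0, 0, 0], "delta_rot": [0, 0, 0.0395], "hand": 0.5},
    {"slide": [0, 0, 0], "delta_rot": [0, 0, 0.0395], "hand": 0.5},
    {"slide": [0, 0, 0], "delta_rot": [0, 0, 0.0395], "hand": 0.5}
  ]
}}

```text
time_s: 1.55
eef_pos: [0.1399, 0.5577, 0.2512]
eef_rot: [0.0, 0.678, 0.735, -0.0]
wrist_force: [-0.4, -0.1, 0.3]
opening: 0.498
```

{"op": "drive_tool", "data": {
  "deltas": [
    {"slide": [-0.75, 0.32, 0], "delta_rot": [0, 0, 0], "hand": 0.5},
    {"slide": [-0.75, 0.32, 0], "delta_rot": [0, 0, 0], "hand": 0.5},
    {"slide": [-0.75, 0.32, 0], "delta_rot": [0, 0, 0], "hand": 0.5},
    {"slide": [-0.75, 0.32, 0], "delta_rot": [0, 0, 0], "hand": 0.5},
    {"slide": [-0.75, 0.32, 0], "delta_rot": [0, 0, 0], "hand": 0.5}
  ]
}}

```text
time_s: 2.17
eef_pos: [0.2358, 0.3765, 0.2513]
eef_rot: [0.0, 0.677, 0.736, 0.0]
wrist_force: [0.2, 0.7, 0.8]
opening: 0.498
```

{"op": "drive_tool", "data": {
  "deltas": [
    {"slide": [-0.75, 0.32, 0], "delta_rot": [0, 0, 0], "hand": 0.5},
    {"slide": [-0.75, 0.32, 0], "delta_rot": [0, 0, 0], "hand": 0.5},
    {"slide": [-0.75, 0.32, 0], "delta_rot": [0, 0, 0], "hand": 0.5},
    {"slide": [-0.75, 0.32, 0], "delta_rot": [0, 0, 0], "hand": 0.5},
    {"slide": [-0.75, 0.32, 0], "delta_rot": [0, 0, 0], "hand": 0.5}
  ]
}}

```text
time_s: 2.8
eef_pos: [0.3313, 0.1963, 0.2515]
eef_rot: [0.0, 0.677, 0.736, 0.0]
wrist_force: [0.9, 0.8, -0.4]
opening: 0.502
```

{"op": "drive_tool", "data": {
  "deltas": [
    {"slide": [-0.75, 0.32, 0], "delta_rot": [0, 0, 0], "hand": 0.5},
    {"slide": [-0.75, 0.32, 0], "delta_rot": [0, 0, 0], "hand": 0.5},
    {"slide": [-0.75, 0.32, 0], "delta_rot": [0, 0, 0], "hand": 0.5},
    {"slide": [-0.75, 0.32, 0], "delta_rot": [0, 0, 0], "hand": 0.5},
    {"slide": [-0.75, 0.32, 0], "delta_rot": [0, 0, 0], "hand": 0.5}
  ]
}}

```text
time_s: 3.42
eef_pos: [0.4268, 0.0161, 0.2514]
eef_rot: [0.0, 0.677, 0.736, 0.0]
wrist_force: [0.2, 0.5, 0.3]
opening: 0.5
```

{"op": "drive_tool", "data": {
  "deltas": [
    {"slide": [-0.75, 0.3, 0], "delta_rot": [0, 0, 0], "hand": 0.5},
    {"slide": [-0.75, 0.3, 0], "delta_rot": [0, 0, 0], "hand": 0.5},
    {"slide": [-0.75, 0.3, 0], "delta_rot": [0, 0, 0], "hand": 0.5},
    {"slide": [-0.6, 0.3, 0], "delta_rot": [0, 0, 0], "hand": 0.5},
    {"slide": [0, 0, 0], "delta_rot": [0, 0, 0], "hand": 0.5}
  ]
}}

```text
time_s: 4.05
eef_pos: [0.4986, -0.1214, 0.251]
eef_rot: [-0.0, 0.678, 0.735, -0.0]
wrist_force: [-0.5, -0.6, -0.0]
opening: 0.502
```

{"op": "drive_tool", "data": {
  "deltas": [
    {"slide": [-0.5, 0.16, 0], "delta_rot": [0, 0, 0], "hand": 0.5},
    {"slide": [-0.5, 0.16, 0], "delta_rot": [0, 0, 0], "hand": 0.5},
    {"slide": [0, 0, 0.6], "delta_rot": [0, 0, 0], "hand": 0.5},
    {"slide": [0, 0, 0.6], "delta_rot": [0, 0, 0], "hand": 0.5},
    {"slide": [0, 0, 0], "delta_rot": [0, 0, 0], "hand": 0.5}
  ]
}}

```text
time_s: 4.68
eef_pos: [0.5162, -0.1663, 0.1889]
eef_rot: [-0.003, 0.677, 0.736, -0.001]
wrist_force: [-0.1, 0.2, 0.6]
opening: 0.503
```

```bash
python3 - <<'E'
from h import *
print(ctrl.get_obs()['eef_pos'])
a=shot('scene','s2')['frame'][180:300,250:400,::-1];b=shot('top','t2')['frame'][170:300,270:400,::-1]
k=dict(fx=4,fy=4,interpolation=cv2.INTER_CUBIC)
cv2.imwrite('pics/s2z.png',cv2.resize(a,None,**k));cv2.imwrite('pics/t2z.png',cv2.resize(b,None,**k))
E
```

```text
[ 0.51622863 -0.16627316  0.18891316]
```

View pics/s2z.png

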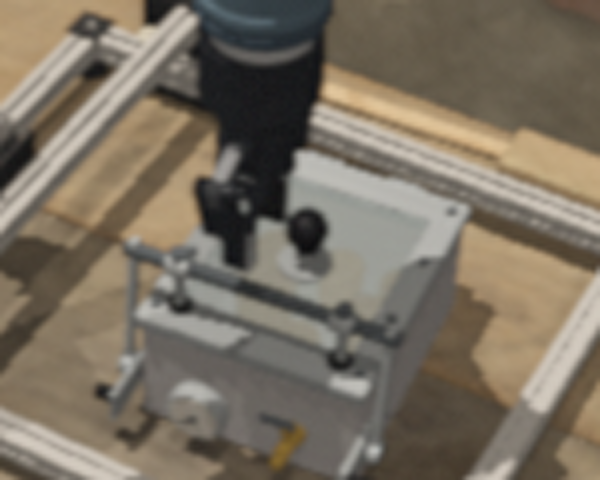

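View pics/t2z.png

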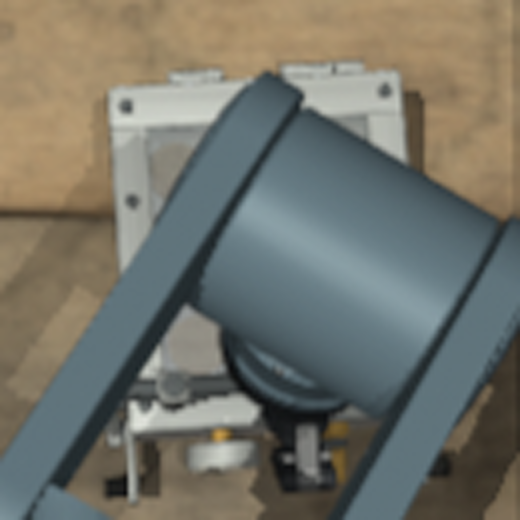

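{"op": "drive_tool", "data": {
  "deltas": [
    {"slide": [-0.08, 0.05, 0.25], "delta_rot": [0, 0, 0], "hand": 0.5},
    {"slide": [0, 0, 0.35], "delta_rot": [0, 0, 0], "hand": 0.5},
    {"slide": [0, 0, 0.35], "delta_rot": [0, 0, 0], "hand": 0.5},
    {"slide": [0, 0, 0.33], "delta_rot": [0, 0, 0], "hand": 0.5},
    {"slide": [0, 0, 0], "delta_rot": [0, 0, 0], "hand": 0.5}
  ]
}}

```text
time_s: 5.4
eef_pos: [0.5197, -0.1711, 0.1251]
eef_rot: [-0.002, 0.677, 0.736, -0.0]
wrist_force: [0.8, 0.6, -0.2]
opening: 0.497
```

{"op": "drive_tool", "data": {
  "deltas": [
    {"slide": [0, 0, 0], "delta_rot": [0, 0, 0], "hand": 0.3},
    {"slide": [0, 0, 0], "delta_rot": [0, 0, 0], "hand": 0.2},
    {"slide": [0, 0, 0], "delta_rot": [0, 0, 0], "hand": 0.2},
    {"slide": [0, 0, 0], "delta_rot": [0, 0, 0], "hand": 0.2},
    {"slide": [0, 0, 0], "delta_rot": [0, 0, 0], "hand": 0.2}
  ]
}}

```text
time_s: 6.02
eef_pos: [0.5211, -0.1719, 0.1274]
eef_rot: [0.0, 0.677, 0.736, 0.0]
wrist_force: [-0.2, 0.2, 0.7]
opening: 0.2
```

```bash
python3 - <<'E'
from h import *
print(ctrl.get_obs()['eef_pos'])
c=shot('scene','s3');a=c['frame'][180:300,250:400,::-1]
k=dict(fx=4,fy=4,interpolation=cv2.INTER_CUBIC)
cv2.imwrite('pics/s3z.png',cv2.resize(a,None,**k))
E
```

```text
[ 0.52106048 -0.17185703  0.12743015]
```

View pics/s3z.png

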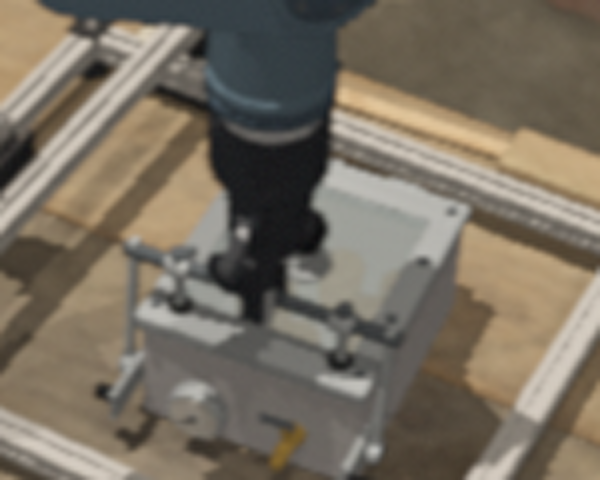

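{"op": "drive_tool", "data": {
  "deltas": [
    {"slide": [0, 0, 0], "delta_rot": [0, 0, 0], "hand": 0.12},
    {"slide": [0, 0, 0], "delta_rot": [0, 0, 0], "hand": 0.0},
    {"slide": [0, 0, 0], "delta_rot": [0, 0, 0], "hand": 0.0},
    {"slide": [0, 0, 0], "delta_rot": [0, 0, 0], "hand": 0.0},
    {"slide": [0, 0, 0], "delta_rot": [0, 0, 0], "hand": 0.0}
  ]
}}

```text
time_s: 6.7
eef_pos: [0.5198, -0.1719, 0.1275]
eef_rot: [-0.001, 0.677, 0.736, -0.001]
wrist_force: [-6.9, 0.2, 5.8]
opening: 0.115
```

```bash
python3 - <<'E'
import numpy as np
t=np.linspace(0,1.32,21);x=12*np.cos(t)-98*np.sin(t);z=98*np.cos(t)+12*np.sin(t)
for a,b,c in zip(t[1:],np.diff(x)/50,-np.diff(z)/50):print(round(a,3),round(b,3),round(c,3))
E
```

```text
0.066 -0.13 -0.012
0.132 -0.13 -0.003
0.198 -0.13 0.006
0.264 -0.13 0.014
0.33 -0.128 0.023
0.396 -0.127 0.031
0.462 -0.124 0.039
0.528 -0.121 0.048
0.594 -0.118 0.055
0.66 -0.114 0.063
0.726 -0.11 0.07
0.792 -0.105 0.078
0.858 -0.099 0.084
0.924 -0.094 0.091
0.99 -0.087 0.097
1.056 -0.081 0.102
1.122 -0.074 0.107
1.188 -0.067 0.112
1.254 -0.059 0.116
1.32 -0.051 0.12
```

{"op": "drive_tool", "data": {
  "deltas": [
    {"slide": [0, -0.13, -0.012], "delta_rot": [0, 0, 0], "hand": 0.0},
    {"slide": [0, -0.13, -0.003], "delta_rot": [0, 0, 0], "hand": 0.0},
    {"slide": [0, -0.13, 0.006], "delta_rot": [0, 0, 0], "hand": 0.0},
    {"slide": [0, -0.13, 0.014], "delta_rot": [0, 0, 0], "hand": 0.0},
    {"slide": [0, -0.128, 0.023], "delta_rot": [0, 0, 0], "hand": 0.0}
  ]
}}

```text
time_s: 7.32
eef_pos: [0.4898, -0.1745, 0.1273]
eef_rot: [0.002, 0.677, 0.736, 0.001]
wrist_force: [6.1, -0.8, -10.3]
opening: 0.112
```

{"op": "drive_tool", "data": {
  "deltas": [
    {"slide": [0, -0.127, 0.031], "delta_rot": [0, 0, 0], "hand": 0.0},
    {"slide": [0, -0.124, 0.039], "delta_rot": [0, 0, 0], "hand": 0.0},
    {"slide": [0, -0.121, 0.048], "delta_rot": [0, 0, 0], "hand": 0.0},
    {"slide": [0, -0.118, 0.055], "delta_rot": [0, 0, 0], "hand": 0.0},
    {"slide": [0, -0.114, 0.063], "delta_rot": [0, 0, 0], "hand": 0.0}
  ]
}}

```text
time_s: 7.95
eef_pos: [0.4584, -0.1772, 0.1143]
eef_rot: [0.0, 0.677, 0.736, 0.0]
wrist_force: [-6.8, 1.0, 13.3]
opening: 0.117
```

{"op": "drive_tool", "data": {
  "deltas": [
    {"slide": [0, -0.11, 0.07], "delta_rot": [0, 0, 0], "hand": 0.0},
    {"slide": [0, -0.105, 0.078], "delta_rot": [0, 0, 0], "hand": 0.0},
    {"slide": [0, -0.099, 0.084], "delta_rot": [0, 0, 0], "hand": 0.0},
    {"slide": [0, -0.094, 0.091], "delta_rot": [0, 0, 0], "hand": 0.0},
    {"slide": [0, -0.087, 0.097], "delta_rot": [0, 0, 0], "hand": 0.0}
  ]
}}

```text
time_s: 8.57
eef_pos: [0.4339, -0.1793, 0.093]
eef_rot: [0.0, 0.677, 0.736, 0.0]
wrist_force: [3.4, 2.1, 4.9]
opening: 0.113
```

```bash
python3 - <<'E'
from h import *
print(ctrl.get_obs()['eef_pos'])
c=shot('scene','s4');a=c['frame'][180:300,250:400,::-1]
k=dict(fx=4,fy=4,interpolation=cv2.INTER_CUBIC)
cv2.imwrite('pics/s4z.png',cv2.resize(a,None,**k))
E
```

```text
[ 0.43392938 -0.17930106  0.09300192]
```

View pics/s4z.png

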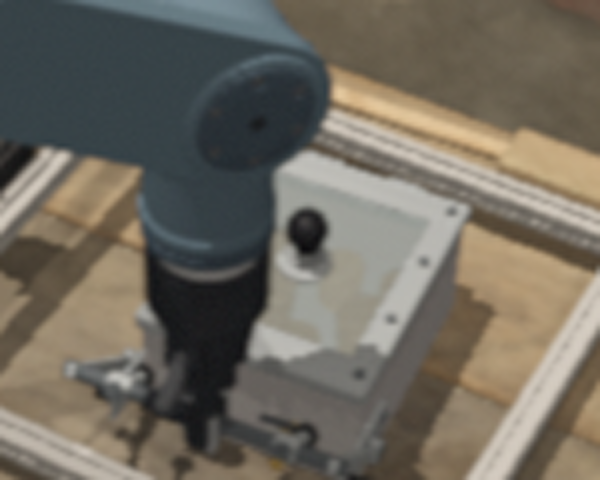

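{"op": "drive_tool", "data": {
  "deltas": [
    {"slide": [0, -0.081, 0.102], "delta_rot": [0, 0, 0], "hand": 0.0},
    {"slide": [0, -0.074, 0.107], "delta_rot": [0, 0, 0], "hand": 0.0},
    {"slide": [0, -0.067, 0.112], "delta_rot": [0, 0, 0], "hand": 0.0},
    {"slide": [0, -0.05, 0.1], "delta_rot": [0, 0, 0], "hand": 0.0},
    {"slide": [0, -0.04, 0.08], "delta_rot": [0, 0, 0], "hand": 0.0}
  ]
}}

```text
time_s: 9.25
eef_pos: [0.4182, -0.1805, 0.0679]
eef_rot: [-0.0, 0.677, 0.736, 0.0]
wrist_force: [-0.9, -0.8, 5.2]
opening: 0.113
```

{"op": "drive_tool", "data": {
  "deltas": [
    {"slide": [0, -0.02, 0.05], "delta_rot": [0, 0, 0], "hand": 0.0},
    {"slide": [0, -0.01, 0.03], "delta_rot": [0, 0, 0], "hand": 0.0},
    {"slide": [0, 0, 0.02], "delta_rot": [0, 0, 0], "hand": 0.0},
    {"slide": [0, 0, 0], "delta_rot": [0, 0, 0], "hand": 0.0},
    {"slide": [0, 0, 0], "delta_rot": [0, 0, 0], "hand": 0.0}
  ]
}}

```text
time_s: 9.88
eef_pos: [0.4162, -0.1806, 0.0626]
eef_rot: [-0.001, 0.677, 0.736, -0.001]
wrist_force: [-3.5, -3.9, 0.4]
opening: 0.114
```

```bash
python3 - <<'E'
from h import *
k=dict(fx=4,fy=4,interpolation=cv2.INTER_CUBIC)
c=shot('scene','s5');a=c['frame'][190:320,240:390,::-1]
cv2.imwrite('pics/s5z.png',cv2.resize(a,None,**k))
c=shot('top','t5');a=c['frame'][220:340,270:410,::-1]
cv2.imwrite('pics/t5z.png',cv2.resize(a,None,**k))
E
```

```text
(no output)
```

View pics/s5z.png

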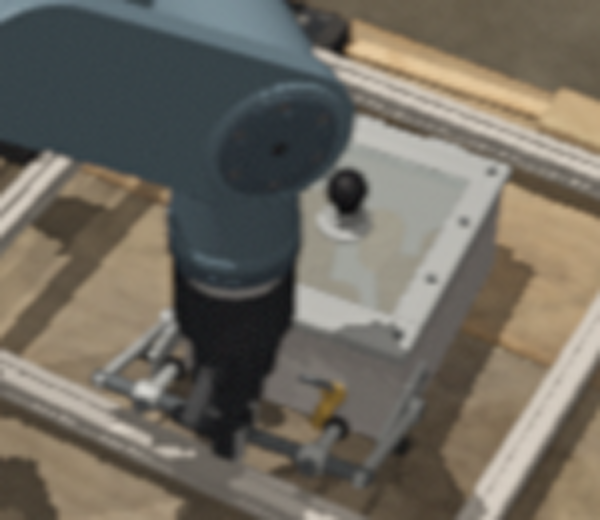

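View pics/t5z.png

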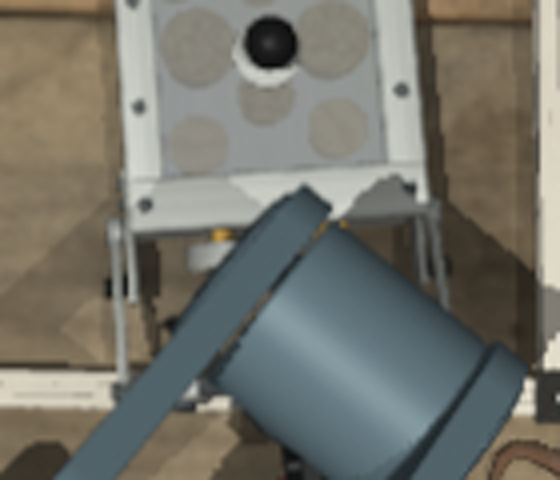

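```bash
python3 - <<'E'
from h import *
c=ctrl.camera('scene')
ex=np.array([.9966,.082,0]);ey=np.array([-.082,.9966,0]);piv=np.array([.531,-.169,.045])
for t in(0,1.1,1.2,1.27,1.32,1.36,1.4):
    X=12*np.cos(t)-98*np.sin(t);Z=98*np.cos(t)+12*np.sin(t)
    p=piv+ex*X/1e3+np.array([0,0,Z/1e3])
    print(t,p,proj(c,[p+ey*.093,p-ey*.093]).round(1).tolist())
print('seen',(264.5,285),(331.2,310))
E
```

```text
0 [ 0.5429592 -0.168016   0.143    ] [[287.2, 236.2], [352.3, 258.4]]
1.1 [ 0.44938328 -0.1757154   0.10014691] [[271.2, 270.7], [337.2, 294.8]]
1.2 [ 0.44430423 -0.17613331  0.09169553] [[270.4, 274.2], [336.2, 298.3]]
1.27 [ 0.44126164 -0.17638365  0.08549674] [[270.0, 276.5], [335.6, 300.7]]
1.32 [ 0.43935668 -0.17654039  0.08094578] [[269.7, 278.2], [335.2, 302.4]]
1.36 [ 0.43799742 -0.17665223  0.07723976] [[269.5, 279.5], [334.9, 303.7]]
1.4 [ 0.43678695 -0.17675183  0.07348218] [[269.3, 280.7], [334.7, 305.0]]
seen (264.5, 285) (331.2, 310)
```

```bash
python3 - <<'E'
from h import *
c=ctrl.camera('scene')
ex=np.array([.9966,.082,0]);ey=np.array([-.082,.9966,0]);piv=np.array([.519,-.170,.045])-.012*ex
for t in(0,1.1,1.2,1.27,1.32,1.36,1.4):
    X=12*np.cos(t)-98*np.sin(t);Z=98*np.cos(t)+12*np.sin(t)
    p=piv+ex*X/1e3+np.array([0,0,Z/1e3])
    print(t,p,proj(c,[p+ey*.093,p-ey*.093]).round(1).tolist())
print('seen',(264.5,285),(331.2,310))
E
```

```text
0 [ 0.519 -0.17   0.143] [[283.1, 241.9], [348.8, 264.6]]
1.1 [ 0.42542408 -0.1776994   0.10014691] [[266.9, 277.0], [333.4, 301.6]]
1.2 [ 0.42034503 -0.17811731  0.09169553] [[266.1, 280.5], [332.4, 305.1]]
1.27 [ 0.41730244 -0.17836765  0.08549674] [[265.6, 282.8], [331.8, 307.6]]
1.32 [ 0.41539748 -0.17852439  0.08094578] [[265.4, 284.5], [331.4, 309.3]]
1.36 [ 0.41403822 -0.17863623  0.07723976] [[265.2, 285.8], [331.1, 310.6]]
1.4 [ 0.41282775 -0.17873583  0.07348218] [[265.0, 287.1], [330.9, 311.9]]
seen (264.5, 285) (331.2, 310)
```

{"op": "drive_tool", "data": {
  "deltas": [
    {"slide": [0, 0, 0], "delta_rot": [0, 0, 0], "hand": 0.2},
    {"slide": [0, 0, 0], "delta_rot": [0, 0, 0], "hand": 0.3},
    {"slide": [0, 0, 0], "delta_rot": [0, 0, 0], "hand": 0.4},
    {"slide": [0, 0, 0], "delta_rot": [0, 0, 0], "hand": 0.4},
    {"slide": [0, 0, 0], "delta_rot": [0, 0, 0], "hand": 0.4}
  ]
}}

```text
time_s: 10.7
eef_pos: [0.417, -0.1806, 0.063]
eef_rot: [0.0, 0.677, 0.736, 0.0]
wrist_force: [-0.2, -0.2, 0.0]
opening: 0.397
```

{"op": "drive_tool", "data": {
  "deltas": [
    {"slide": [0, 0, -0.2], "delta_rot": [0, 0, 0], "hand": 0.4},
    {"slide": [0, 0, -0.5], "delta_rot": [0, 0, 0], "hand": 0.4},
    {"slide": [0, 0, -0.8], "delta_rot": [0, 0, 0], "hand": 0.4},
    {"slide": [0, 0, -0.8], "delta_rot": [0, 0, 0], "hand": 0.4},
    {"slide": [0, 0, -0.5], "delta_rot": [0, 0, 0], "hand": 0.4}
  ]
}}

```text
time_s: 11.32
eef_pos: [0.4176, -0.1811, 0.206]
eef_rot: [0.002, 0.677, 0.736, 0.0]
wrist_force: [0.2, -0.7, -0.8]
opening: 0.405
```

```bash
python3 - <<'E'
from h import *
k=dict(fx=4,fy=4,interpolation=cv2.INTER_CUBIC)
c=shot('scene','s6');a=c['frame'][190:320,240:390,::-1]
cv2.imwrite('pics/s6z.png',cv2.resize(a,None,**k))
print(ctrl.get_obs()['eef_pos'],ctrl.get_obs()['q'])
E
```

```text
[ 0.41892862 -0.18202965  0.20884662] [-6.70776755e-01 -7.49690724e-02  1.92210904e+00  4.19747108e-05
  1.28667366e+00 -7.55108705e-01]
```

View pics/s6z.png

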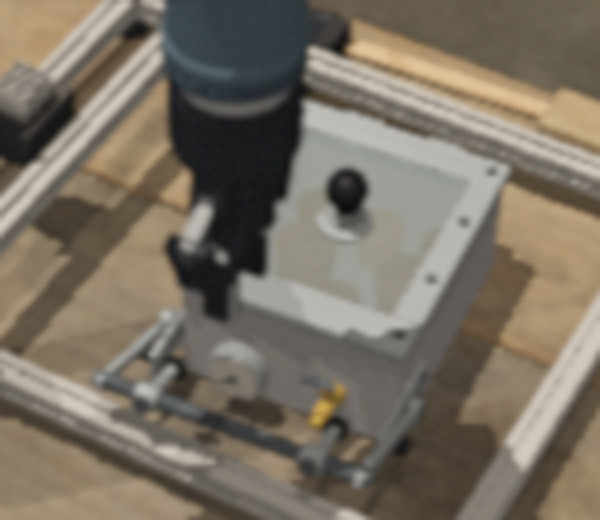

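{"op": "drive_tool", "data": {
  "deltas": [
    {"slide": [0, 0, 0], "delta_rot": [0, 0, 0.05], "hand": 0.7},
    {"slide": [0, 0, 0], "delta_rot": [0, 0, 0.05], "hand": 0.7},
    {"slide": [0, 0, 0], "delta_rot": [0, 0, 0.05], "hand": 0.7},
    {"slide": [0, 0, 0], "delta_rot": [0, 0, 0.05], "hand": 0.7},
    {"slide": [0, 0, 0], "delta_rot": [0, 0, 0.05], "hand": 0.7}
  ]
}}

```text
time_s: 12.0
eef_pos: [0.4168, -0.1805, 0.2032]
eef_rot: [0.0, 0.908, 0.419, 0.0]
wrist_force: [0.3, 0.8, 0.9]
opening: 0.699
```

{"op": "drive_tool", "data": {
  "deltas": [
    {"slide": [0, 0, 0], "delta_rot": [0, 0, 0.05], "hand": 0.7},
    {"slide": [0, 0, 0], "delta_rot": [0, 0, 0.05], "hand": 0.7},
    {"slide": [0, 0, 0], "delta_rot": [0, 0, 0.05], "hand": 0.7},
    {"slide": [0, 0, 0], "delta_rot": [0, 0, 0.05], "hand": 0.7},
    {"slide": [0, 0, 0], "delta_rot": [0, 0, 0.05], "hand": 0.7}
  ]
}}

```text
time_s: 12.62
eef_pos: [0.4168, -0.1805, 0.2032]
eef_rot: [0.0, 0.999, 0.039, 0.0]
wrist_force: [-0.2, 0.1, 0.3]
opening: 0.703
```

{"op": "drive_tool", "data": {
  "deltas": [
    {"slide": [0.8, 0, 0], "delta_rot": [0, 0, 0], "hand": 0.7},
    {"slide": [0.8, 0, 0], "delta_rot": [0, 0, 0], "hand": 0.7},
    {"slide": [0.8, 0, 0], "delta_rot": [0, 0, 0], "hand": 0.7},
    {"slide": [0.8, -0.04, 0], "delta_rot": [0, 0, 0], "hand": 0.7},
    {"slide": [0.32, -0.04, 0], "delta_rot": [0, 0, 0], "hand": 0.7}
  ]
}}

```text
time_s: 13.25
eef_pos: [0.5936, -0.1614, 0.2028]
eef_rot: [-0.0, 0.999, 0.042, 0.0]
wrist_force: [0.2, -0.6, -0.8]
opening: 0.698
```

{"op": "drive_tool", "data": {
  "deltas": [
    {"slide": [0, 0, 0], "delta_rot": [0, 0, 0], "hand": 0.7},
    {"slide": [0, 0, 0], "delta_rot": [0, 0, 0], "hand": 0.7},
    {"slide": [0, 0, 0], "delta_rot": [0, 0, 0], "hand": 0.7},
    {"slide": [0, 0, 0], "delta_rot": [0, 0, 0], "hand": 0.7},
    {"slide": [0, 0, 0], "delta_rot": [0, 0, 0], "hand": 0.7}
  ]
}}

```text
time_s: 13.88
eef_pos: [0.5918, -0.162, 0.2033]
eef_rot: [0.0, 0.999, 0.042, 0.0]
wrist_force: [0.3, -0.4, -0.4]
opening: 0.698
```

{"op": "drive_tool", "data": {
  "deltas": [
    {"slide": [0.05, 0.03, 0.4], "delta_rot": [0, 0, 0], "hand": 0.7},
    {"slide": [0, 0, 0.4], "delta_rot": [0, 0, 0], "hand": 0.7},
    {"slide": [0, 0, 0.4], "delta_rot": [0, 0, 0], "hand": 0.7},
    {"slide": [0, 0, 0.4], "delta_rot": [0, 0, 0], "hand": 0.7},
    {"slide": [0, 0, 0], "delta_rot": [0, 0, 0], "hand": 0.7}
  ]
}}

```text
time_s: 14.5
eef_pos: [0.593, -0.1623, 0.1201]
eef_rot: [-0.001, 0.999, 0.042, -0.002]
wrist_force: [-0.2, 0.7, 0.2]
opening: 0.698
```

{"op": "drive_tool", "data": {
  "deltas": [
    {"slide": [0, 0, 0.14], "delta_rot": [0, 0, 0], "hand": 0.7},
    {"slide": [0, 0, 0.11], "delta_rot": [0, 0, 0], "hand": 0.7},
    {"slide": [0, 0, 0], "delta_rot": [0, 0, 0], "hand": 0.6},
    {"slide": [0, 0, 0], "delta_rot": [0, 0, 0], "hand": 0.45},
    {"slide": [0, 0, 0], "delta_rot": [0, 0, 0], "hand": 0.45}
  ]
}}

```text
time_s: 15.12
eef_pos: [0.5948, -0.1632, 0.111]
eef_rot: [0.0, 0.999, 0.042, 0.0]
wrist_force: [-0.1, -0.9, 0.4]
opening: 0.448
```

```bash
python3 - <<'E'
from h import *
k=dict(fx=4,fy=4,interpolation=cv2.INTER_CUBIC)
c=shot('scene','s7');a=c['frame'][190:320,240:390,::-1]
cv2.imwrite('pics/s7z.png',cv2.resize(a,None,**k))
print(ctrl.get_obs()['eef_pos'])
E
```

```text
[ 0.59479888 -0.16322116  0.11090973]
```

View pics/s7z.png

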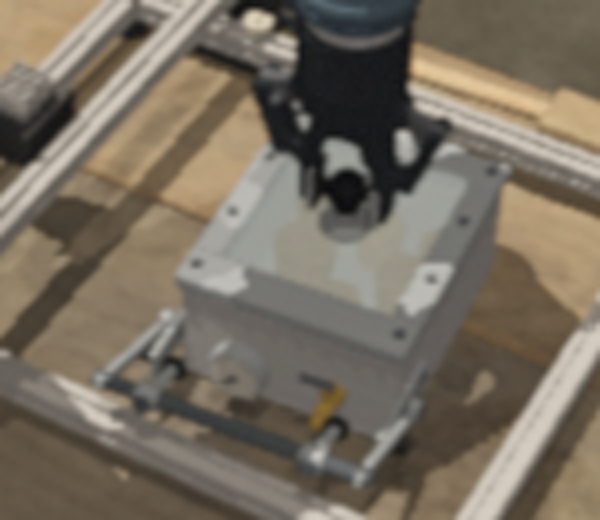

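Straddling the knob centrally, with the bar on its stop. Close.

{"op": "drive_tool", "data": {
  "deltas": [
    {"slide": [0, 0, 0], "delta_rot": [0, 0, 0], "hand": 0.36},
    {"slide": [0, 0, 0], "delta_rot": [0, 0, 0], "hand": 0.3},
    {"slide": [0, 0, 0], "delta_rot": [0, 0, 0], "hand": 0.1},
    {"slide": [0, 0, 0], "delta_rot": [0, 0, 0], "hand": 0.0},
    {"slide": [0, 0, 0], "delta_rot": [0, 0, 0], "hand": 0.0}
  ]
}}

```text
time_s: 15.8
eef_pos: [0.5947, -0.1633, 0.111]
eef_rot: [0.0, 0.999, 0.042, 0.0]
wrist_force: [-2.4, -0.1, 5.5]
opening: 0.32
```

{"op": "drive_tool", "data": {
  "deltas": [
    {"slide": [0.009, 0, -0.02], "delta_rot": [0, 0, 0], "hand": 0.0},
    {"slide": [0.009, 0, -0.02], "delta_rot": [0, 0, 0], "hand": 0.0},
    {"slide": [0.009, 0, -0.02], "delta_rot": [0, 0, 0], "hand": 0.0},
    {"slide": [0, 0, 0], "delta_rot": [0, 0, 0], "hand": 0.0},
    {"slide": [0, 0, 0], "delta_rot": [0, 0, 0], "hand": 0.0}
  ]
}}

```text
time_s: 16.42
eef_pos: [0.5947, -0.1632, 0.1114]
eef_rot: [-0.0, 0.999, 0.042, -0.001]
wrist_force: [-0.1, -5.0, -11.7]
opening: 0.319
```

{"op": "drive_tool", "data": {
  "deltas": [
    {"slide": [0.009, 0, -0.02], "delta_rot": [0, 0, 0], "hand": 0.0},
    {"slide": [0.009, 0, -0.02], "delta_rot": [0, 0, 0], "hand": 0.0},
    {"slide": [0.009, 0, -0.02], "delta_rot": [0, 0, 0], "hand": 0.0},
    {"slide": [0, 0, 0], "delta_rot": [0, 0, 0], "hand": 0.0},
    {"slide": [0, 0, 0], "delta_rot": [0, 0, 0], "hand": 0.0}
  ]
}}

```text
time_s: 17.05
eef_pos: [0.5962, -0.1631, 0.1144]
eef_rot: [-0.0, 0.999, 0.042, -0.001]
wrist_force: [-0.0, -4.3, -10.1]
opening: 0.319
```

{"op": "drive_tool", "data": {
  "deltas": [
    {"slide": [0.009, 0, -0.02], "delta_rot": [0, 0, 0], "hand": 0.0},
    {"slide": [0.009, 0, -0.02], "delta_rot": [0, 0, 0], "hand": 0.0},
    {"slide": [0.009, 0, -0.02], "delta_rot": [0, 0, 0], "hand": 0.0},
    {"slide": [0, 0, 0], "delta_rot": [0, 0, 0], "hand": 0.0},
    {"slide": [0, 0, 0], "delta_rot": [0, 0, 0], "hand": 0.0}
  ]
}}

```text
time_s: 17.68
eef_pos: [0.5989, -0.1629, 0.1196]
eef_rot: [0.0, 0.999, 0.042, 0.0]
wrist_force: [3.1, -4.9, -8.2]
opening: 0.324
```

{"op": "drive_tool", "data": {
  "deltas": [
    {"slide": [0.009, 0, -0.02], "delta_rot": [0, 0, 0], "hand": 0.0},
    {"slide": [0.009, 0, -0.02], "delta_rot": [0, 0, 0], "hand": 0.0},
    {"slide": [0.009, 0, -0.02], "delta_rot": [0, 0, 0], "hand": 0.0},
    {"slide": [0, 0, 0], "delta_rot": [0, 0, 0], "hand": 0.0},
    {"slide": [0, 0, 0], "delta_rot": [0, 0, 0], "hand": 0.0}
  ]
}}

```text
time_s: 18.3
eef_pos: [0.6005, -0.1628, 0.1224]
eef_rot: [0.0, 0.999, 0.042, 0.001]
wrist_force: [5.6, -5.2, -9.8]
opening: 0.318
```

{"op": "drive_tool", "data": {
  "deltas": [
    {"slide": [0.006, 0, -0.02], "delta_rot": [0, 0, 0], "hand": 0.0},
    {"slide": [0.006, 0, -0.02], "delta_rot": [0, 0, 0], "hand": 0.0},
    {"slide": [0, 0, 0], "delta_rot": [0, 0, 0], "hand": 0.0},
    {"slide": [0, 0, 0], "delta_rot": [0, 0, 0], "hand": 0.0},
    {"slide": [0, 0, 0], "delta_rot": [0, 0, 0], "hand": 0.0}
  ]
}}

```text
time_s: 18.92
eef_pos: [0.6012, -0.1628, 0.1245]
eef_rot: [0.0, 0.999, 0.042, 0.001]
wrist_force: [4.3, -4.6, -11.0]
opening: 0.318
```

```bash
python3 - <<'E'
from h import *
k=dict(fx=4,fy=4,interpolation=cv2.INTER_CUBIC)
c=shot('scene','s8');a=c['frame'][190:320,240:390,::-1]
cv2.imwrite('pics/s8z.png',cv2.resize(a,None,**k))
ex=np.array([.9966,.082,0]);ey=np.array([-.082,.9966,0]);ax=np.array([.5945,-.1635,.085])+.106*ex
# lid top front corners (top 18mm above axis), and lower edge 4mm
for t in(0,.045,.08,.1,.125,.15):
    out=[]
    for h in(.018,.004):
        X=-.201*np.cos(t)+h*np.sin(t);Z=.201*np.sin(t)+h*np.cos(t)
        for s in(.08,-.08): out.append(ax+ex*X+ey*s+np.array([0,0,Z]))
    print(t,((proj(c,out)-[240,190])*4).round(0).tolist())
o=ctrl.get_obs();print(o['eef_pos'],o['wrist_force'],np.abs(o['dq']).max())
a=shot('top','t8')
E
```

```text
0 [[177.0, 275.0], [401.0, 354.0], [178.0, 289.0], [399.0, 368.0]]
0.045 [[178.0, 264.0], [402.0, 344.0], [178.0, 280.0], [400.0, 359.0]]
0.08 [[178.0, 256.0], [403.0, 335.0], [178.0, 272.0], [401.0, 351.0]]
0.1 [[179.0, 251.0], [404.0, 330.0], [178.0, 267.0], [402.0, 346.0]]
0.125 [[179.0, 245.0], [405.0, 324.0], [179.0, 261.0], [403.0, 340.0]]
0.15 [[180.0, 239.0], [406.0, 318.0], [179.0, 255.0], [404.0, 334.0]]
[ 0.60124181 -0.16275016  0.12453967] [ 4.74143604 -4.99197197 -9.90900342] 0.0015611264246791136
```

View pics/s8z.png

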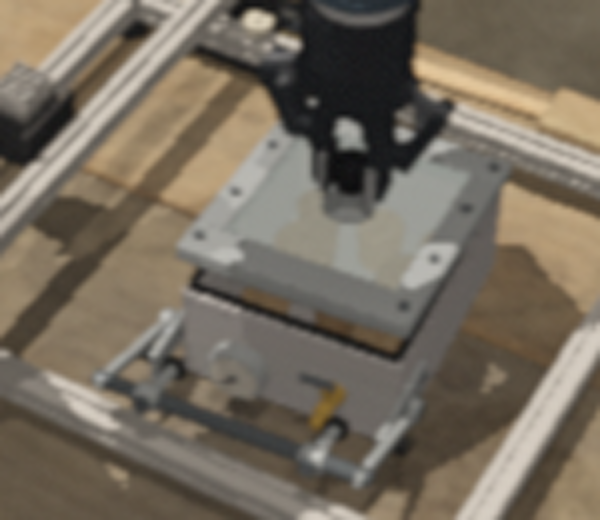

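View pics/t8.png

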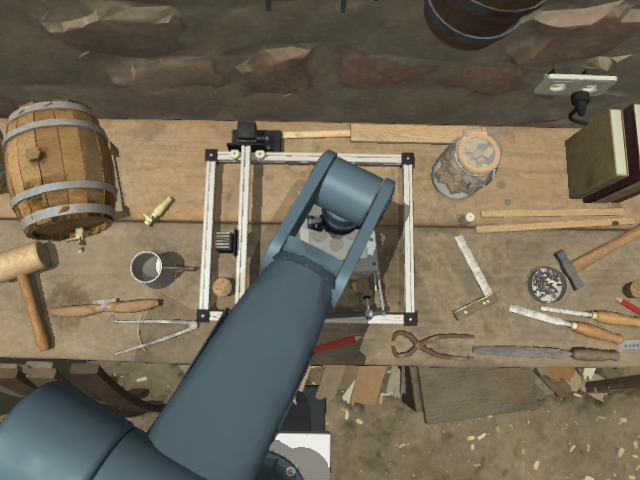

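```bash
python3 - <<'E'
from h import *
print(ctrl.hand_in()); print(ctrl.get_obs()['time_s'],ctrl.get_obs()['wrist_force'])
E
```

```text
the job is handed in; nothing more can be done
None
the job is handed in; nothing more can be done
```

The hold-down bar is on its stop and the lid is held open by its knob at about 0.125 rad, roughly 25 mm at the front edge. I handed the job in at about 19 s of the 51 s allowed; the hand-in gives no verdict.

- **Bar:** I gripped the crossbar and carried it down its arc at about 0.5 rad/s. It came to rest at about 1.32 rad, measured from the camera picture, before I let go. Later pictures show it still there with nothing touching it.
- **Lid:** I gripped the knob and raised it 1 mm at a time, pausing after every two or three steps. The seal let go without a jump, with force readings of about 8 to 12 N between steps.
- **Lid angle at the end:** The knob rose 13.5 mm, and the lid's corners in the picture also fit about 0.125 rad. The arm was still, with the gripper closed on the knob.
- **Bystanders:** In the last top picture the carriage, bung, mug and try square look unmoved. I judged that by eye only.

The wrist still showed about 4 to 5 N of sideways force at the end, from small alignment error in the grip. After the hand-in I tried one more reading and it was refused, so I have no readings from the final second.

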